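# Slide a test cartridge along the rail into the reader's corner pocket

### The job

On the blood reader's loading dock, push the loose test cartridge with your fingertips up flat against the steel rail, then slide it along the rail into the empty corner pocket, the one with the dark reading window, until it is fully home against the end stop. Keep it flat on the dock all the way, do not pick it up, leave everything else where it is, and finish with the hand clear.

Things in the scene. Friction and masses are not known exactly. Their poses are not given: they have to be found in the camera images.
- cartridge: the loose test cartridge: white plastic block 36 x 56 x 16 mm (its x, y, z), 30 to 65 g, top flat with a dark round well and a label; starts flat on the middle of the dock, clear of the rail and turned up to 0.4 rad from it. Origin: centre of its underside. Its long side (y) goes along the rail; either end may lead. It slides with ordinary plastic friction.
- dock: the fixed loading dock: grey plate 195 x 360 mm, 10 mm thick, turned up to 0.25 rad. Origin on the table surface; x away from the robot, y along the rail, z up. In its frame the plate spans x = -85 to +110, y = -180 to +180 mm, its floor at z = 10 mm; no wall at the front (x = -85). Behind the rail, up to x = +107 mm, a console 12 mm above the floor.
- rail (a point): middle of the top edge of the steel rail's face. The rail is straight along the dock's y, its face at dock x = +60 mm looking to the robot's side; it stands 10 mm above the dock floor (lower than a cartridge). A cartridge slid along it while pressed hard against it can jam by friction; pushed square along it, it slides freely.
- stop_left (a point): corner between rail face and end stop at the +y end, at the top of the walls (10 mm above the floor); end stop face at dock y = +160 mm. With a guard lip parallel to the rail (face 39 mm from the rail's, 8 mm thick, 10 mm high, 25 mm long from the stop, then flaring away from the rail for 14 mm more) it makes a pocket, entered only along the rail.
- stop_right (a point): the same corner at the -y end, end stop face at dock y = -160 mm, with the same guard lip. In either pocket a cartridge that is home stands out of the straight lip by 31 mm, so its rear end can be pushed all the way.
- window: the dark reading window, a flat rectangle 28 x 40 mm flush in the floor of the empty pocket, at the left or the right end of the rail. Its origin lies exactly where the cartridge's origin is when it is fully home: 18 mm from the rail face, 28 mm from the end stop, on the dock floor. Axes as the dock's.
- spent: a second cartridge of the same shape (36 x 56 x 16 mm) that lies in the pocket at the other end of the rail and stays there. Origin: centre of its underside.
- jar: a small screw-capped sample jar, 32 mm wide and 45 mm high, standing near the front corner of the dock at its +y end. Origin: centre of its underside.
- syringe: a plastic syringe without needle, 96 mm long, 26 mm wide, 18 mm high, lying along the front edge of the dock at its -y end. Origin: underneath the middle; its y axis runs along it.
- tape: a roll of tape lying flat on the table to the left of the dock, 80 mm across, 25 mm high. Origin: centre of its underside.
- slidebox: a cardboard slide box 82 x 34 x 34 mm on the table to the left of the dock. Origin: centre of its underside.
- pills: an upright amber pill bottle 48 mm wide and 75 mm high on the table to the right of the dock. Origin: centre of its underside.
- dish: a shallow steel dish 110 mm across and 30 mm high on the table to the right of the dock. Origin: centre of its underside.
There are look-alikes about, which are no part of the job. What is shaped like the cartridge but blue or turquoise is not meant.

How it is judged (in metres and radians):
On the way, in this order (a step that is already met when the one before it is completed fails the run):
1. the cartridge lies flat against the rail, still well short of the pocket (x of cartridge in the frame of dock above 0.0375 m and angle between the y axis of cartridge and the y axis of dock, either way round below 0.12 rad and (y of cartridge in the frame of window above 0.045 m or y of cartridge in the frame of window below -0.045 m)), for 0.1 s.
2. the cartridge has been slid along the rail into the mouth of the window's pocket (y of cartridge in the frame of window between -0.018 and 0.018 m and x of cartridge in the frame of window between -0.005 and 0.003 m), for 0.05 s.
At the end, for the whole second after the job is handed in: The cartridge lies flat and at rest in the pocket with the reading window: its origin within 3 mm of home along the rail, within 4 mm across it, square to the rail within 0.09 rad (x of cartridge in the frame of window between -0.004 and 0.003 m and y of cartridge in the frame of window between -0.003 and 0.003 m and z of cartridge in the frame of dock between 0.007 and 0.0125 m and angle between the y axis of cartridge and the y axis of dock, either way round below 0.09 rad and angle between cartridge's own z axis and vertical below 0.06 rad and linear speed of cartridge below 0.01 m/s); the robot touches nothing.
It fails at once if the cartridge is lifted more than 6 mm off the dock (z of cartridge in the frame of dock above 0.016 m).
It fails at once if the cartridge is tipped by more than 0.3 rad (angle between cartridge's own z axis and vertical above 0.3 rad).
It fails at once if the cartridge leaves the dock (z of cartridge in the frame of dock below 0.004 m).
It fails at once if the cartridge in the other pocket is moved by more than 10 mm (distance of spent from where it was at the start of the episode above 0.01 m).
It fails at once if the jar, syringe, tape, slide box, pill bottle or dish is moved by more than 15 mm (distance of any of jar, syringe, tape, slidebox, pills, dish from where it was at the start of the episode above 0.015 m).
It also fails if it takes over 48 s, if anything falls off the work surface, if the arm or the gripper's body presses on something with over 40 N, if the wrist force passes 120 N, or if a joint passes its speed limit or range.

### The arm

A 6-joint arm with a two-finger parallel gripper is mounted at the origin on the work surface. World frame = base frame: x ahead of the robot, y to its left, z up, the work surface at z = 0. Lengths are in mm, angles in rad, forces in N, time in s.
With the tool pointing down it reaches from about 250 to 850 mm from the base axis. Payload 12.5 kg.
Tool frame: the origin (TCP) lies on the centre line of the jaws, within the pads' length; the fingertips stand ahead of it and the grasp point (between the pads) lies 8 mm behind it (nose_length is the z of the fingertips in the tool frame, in mm); z points along the fingers, y is the direction in which the jaws open and shut (so a half turn about z gives the same grasp; the last joint's range is limited). The gripper opens to 93 mm and grips with 3 to 60 N. Pads are 15 mm wide; open, the fingers measure 128 mm over their backs; the gripper's body (75 mm by 188 mm) begins 65 mm behind the grasp point.
Start: joints at [-1.303, 0.351, 1.652, -0, 1.139, -0.085], TCP at [190.058, -516.103, 229.633] pointing down, gripper open.
Joint ranges: [-2.75, 2.75], [-0.79, 2.1], [0.01, 2.65], [-1.57, 4.71], [0.07, 3.14], [-2.87, 2.87]. Speed limits (rad/s): [2.22, 2.22, 2.79, 3.14, 3.14, 3.14].

### API

Orientations are given as a unit quaternion [x, y, z, w].
In Python, from station import * gives the robot as it stands.
- The arm moves only by the shell command python3 -m pendant 'ROWS' [FORCE]. ROWS is text: rows parted by semicolons, each of 7 numbers parted by spaces: the shift along the tool's x, y, z in mm, then the turn, a rotation vector about the tool's x, y, z in degrees, then the finger opening in mm, from 0 to 93. A call has 1 to 12 rows; each row is the pose to reach, as a shift and turn from the pose commanded when the call began, along the tool's axes at that moment; what a row does not reach only later rows make up. A row lasts 1/8 s, in which the tool goes at most 62.5 mm and 10.7 degrees, less where a joint would pass 70% of its speed; a pose out of reach is approached as far as the arm can. A call with a gripper value outside its range is refused whole. The fingers move at their own pace and stop on an object; FORCE is the grip in N (left out, the last holds). Time passes only in rows, so rows that repeat a pose let the fingers close. It gives the time, the measured TCP pose, the force and the opening at its end, in the units of the state.
- state(): the state, without advancing time (a new reading comes with each control period).
- snapshot(name): name is "scene" or "top" or "wrist"; returns the picture (420x560x3 uint8, blue, green, red); there is no depth.
- calibration(name): a dict with "fx", "fy", "cx", "cy" (pixels), "rvec" (rotation vector, rad) and "tvec" (3), from world to camera coordinates, as OpenCV has them; the wrist camera has in their place "T_tool_cam" (4x4, takes a point from camera to tool coordinates, whose origin is the TCP and whose axes are the flange's). Camera axes: x right, y down, z forward; pixel columns grow to the right and rows downward; lengths in mm; the calibration is good to about 2 mm. A picture is of the moment at which its call begins: read the wrist's pose just before it. calibration takes no time and is no camera call.
- sign_off(): hands the job in, once; it reports no verdict.
Trained networks look in the newest picture that a camera, given by its name, has taken for a name from the list of things; names that differ only in an ending like _2 or _b are one class to them, and where a whole thing is asked for, a point or a joint stands for the part that bears it (a point fixed in the world has none). Each returns a list of dicts, best first, with "conf" (0 to 1); they miss things now and then, are a little off and sometimes report something else, mostly with a low value. They report only what shows in the picture. A call takes as long as a camera call. They do not tell look-alikes from the thing itself.
- look_for(camera, target): "position" ([column, row] in pixels, amid what is visible of it).
- outline_of(camera, target): "pixels" (420x560 bool, what is visible of it) and "position" ([column, row] in pixels, amid what is visible of it).
- tip_of(camera, target): "position" ([column, row] in pixels: a listed point, or the origin of a listed thing).
The state is a dict: "t": time; "joint_positions": joint angles; "qvel": joint speeds; "tau": joint torques, N m; "position": TCP position; "eef_rot": TCP orientation; "ft_force": force on the tool from outside, world axes, zero at the start; "ft_torque": the same for the moment, N m; "opening": finger opening in mm.
Only numpy, scipy, OpenCV 4.12 (cv2) and the standard library are available. Lean on these libraries where they do the work, as an engineer would, in place of code of your own. Each camera call takes 0.05 s, during which the arm holds its last target. There are 200 camera calls.

## Working session

There is one attempt and no reset: what is moved stays moved. The work goes in short steps, Python scripts to look and compute and a shell command to move; the robot and the scene stay as the last step left them, time stands still between calls to the robot, and variables do not carry over. Pictures are saved under pics/ and viewed, about 8 in all and at most 12, crops included, and the job is handed in when it is done.

```bash
mkdir -p pics; ls
cat > h.py <<'E'
from station import *
import numpy as np, cv2
from scipy.spatial.transform import Rotation as R
def ray(cam,px,s=None):
    c=calibration(cam); K=np.array([[c['fx'],0,c['cx']],[0,c['fy'],c['cy']],[0,0,1.]])
    d=np.linalg.inv(K)@[px[0],px[1],1]
    if cam=='wrist':
        T=np.array(c['T_tool_cam']); s=s or state(); Rt=R.from_quat(s['eef_rot']).as_matrix()
        return Rt@T[:3,3]+np.array(s['position']), Rt@T[:3,:3]@d
    Rm=cv2.Rodrigues(np.array(c['rvec'],float))[0]
    return -Rm.T@np.array(c['tvec'],float).ravel(), Rm.T@d
def at_z(cam,px,z,s=None):
    o,d=ray(cam,px,s); return o+d*(z-o[2])/d[2]
E
python3 - <<'E'
from h import *
s=state(); print({k:np.round(v,3) for k,v in s.items()})
import station; print([n for n in dir(station) if not n.startswith('__')])
try: print(nose_length)
except Exception as e: print(e)
cv2.imwrite('pics/top.png',snapshot('top')); cv2.imwrite('pics/scene.png',snapshot('scene'))
for n,z in [('cartridge',10),('spent',10),('window',10),('rail',20),('stop_left',20),('stop_right',20),('jar',10),('syringe',10),('dock',0)]:
    for d in tip_of('top',n)[:3]: print(n,round(d['conf'],2),np.round(d['position']),np.round(at_z('top',d['position'],z),1))
E
```

```text
pics
{'t': np.float64(0.0), 'joint_positions': array([-1.303,  0.351,  1.652,  0.   ,  1.139, -0.085]), 'qvel': array([ 0.   , -0.002,  0.001, -0.001,  0.001, -0.   ]), 'tau': array([-5.0000e-03, -4.9733e+01, -2.8526e+01,  7.0000e-02,  2.6000e-02,
       -0.0000e+00]), 'position': array([ 189.975, -515.8  ,  229.105]), 'eef_rot': array([ 0.984,  0.175, -0.   , -0.001]), 'ft_force': array([ 0.39 ,  0.162, -1.482]), 'ft_torque': array([-0.072, -0.052,  0.038]), 'opening': np.float64(93.145)}
['MotionError', 'calibration', 'look_for', 'nose_length', 'outline_of', 'sign_off', 'snapshot', 'state', 'tip_of']
11.0
cartridge 0.91 [234. 132.] [750.5 117.8  10. ]
cartridge 0.91 [299. 128.] [758.1 -43.6  10. ]
cartridge 0.87 [254. 224.] [516.6  69.4  10. ]
spent 0.85 [309. 189.] [602.4 -67.7  10. ]
window 0.61 [206. 215.] [541.1 187.4  10. ]
rail 0.77 [256. 196.] [586.7  64.   20. ]
stop_left 0.68 [196. 210.] [553.4 210.1  20. ]
stop_right 0.68 [320. 183.] [616.8 -94.1  20. ]
jar 0.68 [222. 249.] [457.8 146.6  10. ]
syringe 0.68 [308. 191.] [597.4 -63.7  10. ]
syringe 0.46 [321. 233.] [495.6 -95.7  10. ]
dock 0.6 [265. 217.] [535.5  41.9   0. ]
```

View pics/top.png

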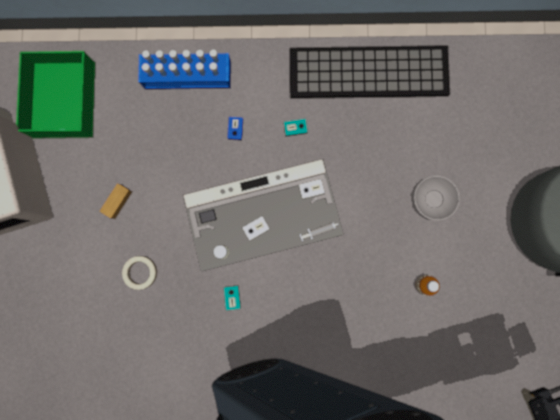

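The window is at the left (+y) pocket near (207,216). The loose white cartridge is at (256,228), the spent one at (312,188), the jar at (220,252) and the syringe at (320,232). The other cartridge shapes are blue or turquoise look-alikes.

```bash
cat >> h.py <<'E'
def delta(target,yaw):  # target TCP world, tool x heading -> tool-frame shift & z turn deg
    s=state(); Rt=R.from_quat(s['eef_rot']).as_matrix()
    return np.round(Rt.T@(np.array(target)-s['position']),1), np.round(np.degrees(np.arctan2(Rt[1,0],Rt[0,0])-yaw),2)
E
python3 - <<'E'
from h import *
c=calibration('wrist'); print(np.round(c['T_tool_cam'],2),c['fx'])
print(delta([440,40,260],.205))
E
```

```text
[[   0.     -0.96   -0.28   79.13]
 [   1.      0.      0.     -0.57]
 [   0.     -0.28    0.96 -156.03]
 [   0.      0.      0.      1.  ]] 344.64973014376994
(array([ 426.7, -435.5,  -30.4]), np.float64(8.47))
```

```bash
python3 -m pendant '48 -38 5 0 0 1 40; 97 -77 10 0 0 2 20; 145 -115 16 0 0 3 20; 194 -153 21 0 0 4 20; 242 -192 27 0 0 5 20; 291 -230 32 0 0 6 20; 340 -268 37 0 0 7 20; 388 -307 43 0 0 8 20; 436 -345 48 0 0 8.5 20; 485 -384 54 0 0 8.5 20; 533 -422 59 0 0 8.5 20; 533 -422 59 0 0 8.5 20' 20
python3 -m pendant '0 0 0 0 0 0 20;0 0 0 0 0 0 20'
python3 - <<'E'
from h import *
s=state(); print(np.round(s['position'],1),np.round(s['qvel'],3)); cv2.imwrite('pics/w1.png',snapshot('wrist'))
for n,z in [('cartridge',10),('spent',10),('window',10),('rail',20),('stop_left',20),('stop_right',20),('jar',10)]:
    for d in tip_of('wrist',n)[:2]: print(n,round(d['conf'],2),np.round(d['position']),np.round(at_z('wrist',d['position'],z,s),1))
E
```

```text
t: 2.05
position: [545.4, 67.1, 170.0]
eef_rot: [0.995, 0.104, -0.0, -0.0]
ft_force: [-1.0, -0.8, -1.0]
opening: 20.1
t: 2.3
position: [544.1, 63.0, 170.9]
eef_rot: [0.995, 0.101, 0.0, 0.0]
ft_force: [0.2, 0.3, -0.1]
opening: 19.9
[544.1  63.  170.9] [-0.003 -0.002 -0.002 -0.    -0.001  0.003]
cartridge 0.85 [269. 243.] [505.7  64.9  10. ]
spent 0.73 [287. 163.] [585.5  63.8  10. ]
spent 0.62 [433. 172.] [604.  -69.4  10. ]
window 0.75 [149. 186.] [538.6 185.1  10. ]
rail 0.59 [289. 163.] [586.4  62.4  20. ]
stop_left 0.73 [110. 171.] [547.5 217.4  20. ]
stop_left 0.41 [473. 152.] [628.2 -93.5  20. ]
stop_right 0.73 [471. 153.] [627.5 -92.4  20. ]
jar 0.61 [179. 279.] [449.7 146.3  10. ]
```

View pics/w1.png

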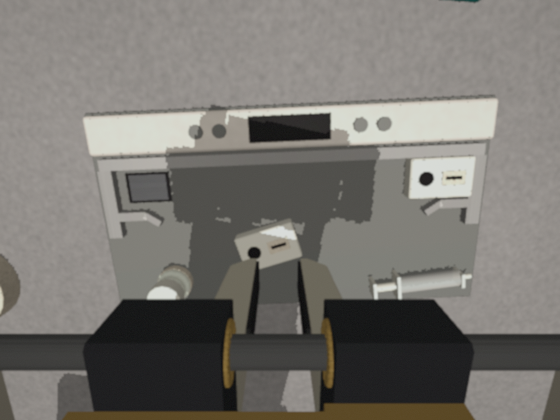

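```bash
cat >> h.py <<'E'
YAW=0.2515; O=np.array([529.4,47.5])
ex=np.array([np.cos(YAW),np.sin(YAW)]); ey=np.array([-ex[1],ex[0]])
def dock(p): p=np.array(p[:2])-O; return np.round([p@ex,p@ey],1)
def world(x,y,z): return [*(O+x*ex+y*ey),z]
E
python3 -c "
from h import *
print(delta(world(-66,22,27),YAW),dock(state()['position']))"
```

```text
(array([-85. ,  -5.9, 143.7]), np.float64(-2.71)) [18.6 12.1]
```

```bash
python3 -m pendant '-42 -3 0 0 0 -1.4 28; -85 -6 0 0 0 -2.7 28; -85 -6 50 0 0 -2.7 28; -85 -6 100 0 0 -2.7 28; -85 -6 130 0 0 -2.7 28; -85 -6 144 0 0 -2.7 28; -85 -6 144 0 0 -2.7 28; -85 -6 144 0 0 -2.7 28'
python3 - <<'E'
from h import *
s=state(); print(np.round(s['position'],1),dock(s['position']),s['ft_force'],delta(world(-66,22,27),YAW)); cv2.imwrite('pics/w2.png',snapshot('wrist'))
E
```

```text
t: 3.7
position: [460.7, 52.7, 27.7]
eef_rot: [0.992, 0.125, 0.001, 0.0]
ft_force: [-0.9, -1.0, 0.3]
opening: 28.1
[460.7  52.7  27.7] [-65.2  22.2] [-0.94662865 -0.97362105  0.33163554] (array([-0.8,  0.2,  0.7]), np.float64(0.01))
```

View pics/w2.png

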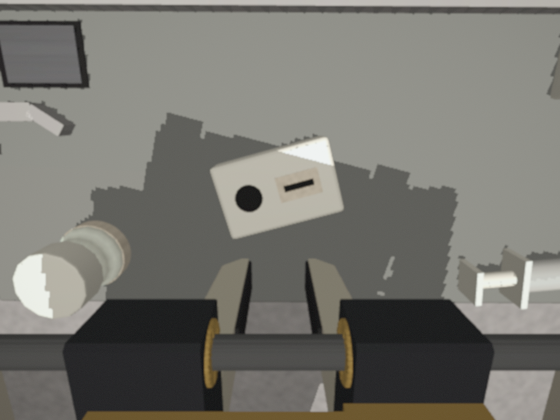

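The cartridge (centre about (277,190)) lies ahead of both fingertips, with its near corner at (233,238). The rail edge is at the top and parallel to the hand. Pushing to the rail now.

```bash
python3 -m pendant '10 0 0 0 0 0 28; 18 0 0 0 0 0 28; 26 0 0 0 0 0 28; 34 0 0 0 0 0 28; 42 0 0 0 0 0 28; 50 0 0 0 0 0 28; 57 0 0 0 0 0 28; 64 0 0 0 0 0 28; 70 0 0 0 0 0 28; 75 0 0 0 0 0 28; 78 0 0 0 0 0 28;78 0 0 0 0 0 28'
python3 - <<'E'
from h import *
s=state(); print(np.round(s['position'],1),dock(s['position']),s['ft_force']); cv2.imwrite('pics/w3.png',snapshot('wrist'))
for d in tip_of('wrist','cartridge')[:2]: print(d['conf'],d['position'],dock(at_z('wrist',d['position'],10,s)))
E
```

```text
t: 5.25
position: [535.7, 72.1, 26.6]
eef_rot: [0.992, 0.125, 0.0, -0.0]
ft_force: [0.4, 0.1, 0.1]
opening: 28.3
[535.7  72.1  26.6] [12.2 22.3] [0.39545422 0.10917894 0.11525554]
0.92 [286.3, 220.2] [40.6 18.6]
0.34 [326.0, 192.9] [55.1 -1.6]
```

View pics/w3.png

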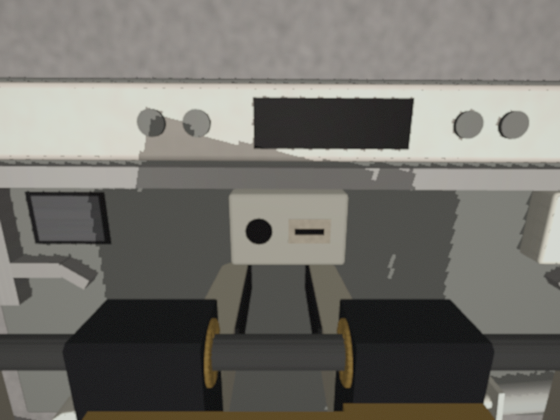

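The cartridge is now square to the rail and nearly touching it (top edge at row 190). I'll go on gently until contact.

```bash
python3 -m pendant '2 0 0 0 0 0 28; 3 0 0 0 0 0 28; 3 0 0 0 0 0 28'; python3 -m pendant '1.5 0 0 0 0 0 28; 1.5 0 0 0 0 0 28'; python3 -c "
from h import *
s=state();print(dock(s['position']),s['ft_force'])"
```

```text
t: 5.72
position: [537.3, 72.6, 26.5]
eef_rot: [0.992, 0.125, -0.001, -0.0]
ft_force: [-6.6, -3.1, 5.5]
opening: 28.3
t: 5.98
position: [537.3, 72.7, 26.4]
eef_rot: [0.992, 0.125, -0.003, 0.0]
ft_force: [-13.5, -5.8, 12.0]
opening: 28.0
[13.9 22.4] [-13.48435305  -5.79868536  12.02642984]
```

```bash
python3 -m pendant '-6 0 0 0 0 0 28; -15 0 0 0 0 0 28; -29 0 0 0 0 0 0; -29 20 0 0 0 0 0; -29 50 0 0 0 0 0; -29 63 0 0 0 0 0; -29 63 0 0 0 0 0; -29 63 0 0 0 0 0'
python3 - <<'E'
from h import *
s=state(); print(np.round(s['position'],1),dock(s['position']),s['ft_force']); cv2.imwrite('pics/w4.png',snapshot('wrist'))
for n,z in [('cartridge',10),('window',10),('stop_left',20),('stop_right',20),('spent',10)]:
  for d in tip_of('wrist',n)[:2]: print(n,round(d['conf'],2),np.round(d['position']),dock(at_z('wrist',d['position'],z,s)))
E
```

```text
t: 6.98
position: [527.1, 5.6, 26.6]
eef_rot: [0.992, 0.126, -0.0, -0.0]
ft_force: [-0.1, 0.4, -0.3]
opening: 0.5
[527.1   5.6  26.6] [-12.7 -40. ] [-0.10705194  0.41698236 -0.2606128 ]
cartridge 0.71 [162. 171.] [41.5 18.6]
stop_right 0.6 [543. 138.] [  58.3 -161.1]
stop_right 0.59 [163. 167.] [44.5 15. ]
spent 0.66 [465. 174.] [  39.7 -133.2]
```

View pics/w4.png

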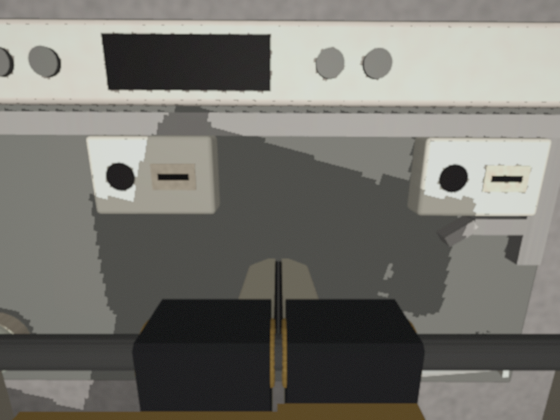

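The cartridge is flush to the rail at (155,175), and the spent one and both lips are untouched. Next the closed fingertips go behind its right-hand end, in line with its middle.

```bash
python3 -m pendant '25 0 0 0 0 0 0; 52 0 0 0 0 0 0; 52 0 0 0 0 0 0; 52 -8 0 0 0 0 0; 52 -16 0 0 0 0 0; 52 -24 0 0 0 0 0;52 -32 0 0 0 0 0;52 -40 0 0 0 0 0;52 -48 0 0 0 0 0;52 -48 0 0 0 0 0'
python3 - <<'E'
from h import *
s=state(); print(np.round(s['position'],1),dock(s['position']),s['ft_force']); cv2.imwrite('pics/w5.png',snapshot('wrist'))
for n,z in [('cartridge',10),('window',10),('stop_left',20)]:
  for d in tip_of('wrist',n)[:2]: print(n,round(d['conf'],2),np.round(d['position']),dock(at_z('wrist',d['position'],z,s)))
E
```

```text
t: 8.52
position: [565.9, 65.1, 26.7]
eef_rot: [0.992, 0.126, 0.0, -0.0]
ft_force: [0.2, -0.1, 0.5]
opening: 0.3
[565.9  65.1  26.7] [39.7  8. ] [ 0.22772055 -0.13579686  0.48662694]
cartridge 0.85 [199. 266.] [42.1 51.7]
window 0.8 [ 52. 267.] [ 41.1 131.4]
```

View pics/w5.png

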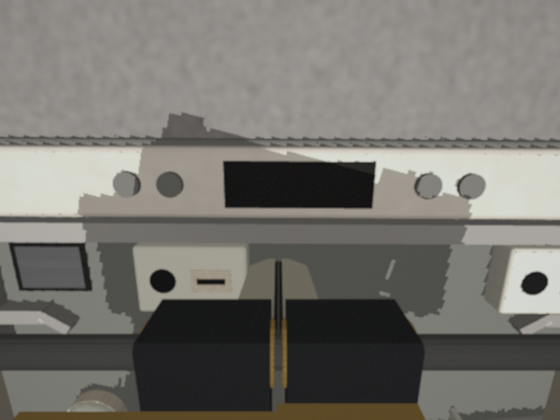

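The cartridge stays flush and square at (192,277), pushed by the fingertip. Continuing to just short of home.

```bash
python3 -m pendant '0 -7 0 0 0 0 0; 0 -14 0 0 0 0 0; 0 -21 0 0 0 0 0; 0 -28 0 0 0 0 0; 0 -35 0 0 0 0 0; 0 -42 0 0 0 0 0; 0 -49 0 0 0 0 0; 0 -56 0 0 0 0 0; 0 -63 0 0 0 0 0; 0 -69 0 0 0 0 0; 0 -73 0 0 0 0 0; 0 -73 0 0 0 0 0'
python3 - <<'E'
from h import *
s=state(); print(np.round(s['position'],1),dock(s['position']),s['ft_force']); cv2.imwrite('pics/w6.png',snapshot('wrist'))
for n,z in [('cartridge',10),('stop_left',20)]:
  for d in tip_of('wrist',n)[:2]: print(n,round(d['conf'],2),np.round(d['position']),dock(at_z('wrist',d['position'],z,s)))
E
```

```text
t: 10.22
position: [547.6, 135.4, 26.6]
eef_rot: [0.992, 0.126, -0.0, -0.0]
ft_force: [0.3, -1.0, -0.3]
opening: 0.5
[547.6 135.4  26.6] [39.5 80.6] [ 0.25980045 -0.95405046 -0.2801326 ]
cartridge 0.6 [199. 266.] [ 42.1 124.1]
stop_left 0.88 [123. 244.] [ 58.3 158.8]
```

View pics/w6.png

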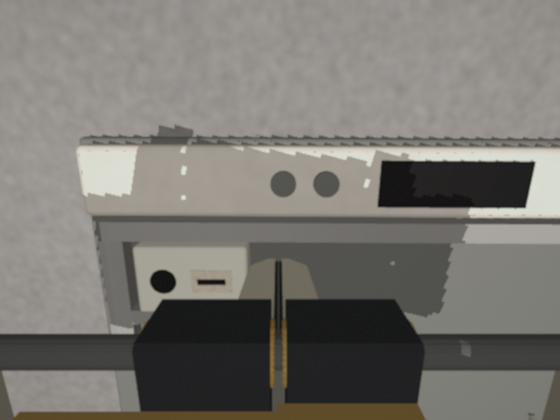

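The cartridge is in the pocket, with a gap of several mm between its left edge (136) and the stop (about 130). Pressing on until the stop is felt.

```bash
python3 -m pendant '0 -2 0 0 0 0 0; 0 -4 0 0 0 0 0; 0 -5 0 0 0 0 0; 0 -5 0 0 0 0 0'; python3 -m pendant '0 -1 0 0 0 0 0; 0 -2 0 0 0 0 0; 0 -2 0 0 0 0 0'; python3 -c "
from h import *
s=state();print(dock(s['position']),s['ft_force'])"
```

```text
t: 10.88
position: [546.4, 140.1, 26.6]
eef_rot: [0.992, 0.126, -0.0, -0.0]
ft_force: [0.9, -0.1, -0.2]
opening: 0.3
t: 11.25
position: [546.0, 142.0, 26.6]
eef_rot: [0.992, 0.125, 0.0, -0.0]
ft_force: [-0.2, -1.3, 0.1]
opening: 0.5
[39.5 87.4] [-0.1877583  -1.31020644  0.09287284]
```

```bash
python3 -m pendant '0 -1 0 0 0 0 0; 0 -1 0 0 0 0 0'; python3 -m pendant '0 -1 0 0 0 0 0; 0 -1 0 0 0 0 0';  python3 -m pendant '0 -1 0 0 0 0 0; 0 -1 0 0 0 0 0'; python3 -c "
from h import *
s=state();print(dock(s['position']),s['ft_force'])"
```

```text
t: 11.5
position: [545.7, 142.6, 26.6]
eef_rot: [0.992, 0.126, -0.0, 0.0]
ft_force: [-0.4, -3.4, 0.1]
opening: 0.4
t: 11.75
position: [545.6, 142.9, 26.7]
eef_rot: [0.992, 0.126, -0.0, 0.001]
ft_force: [0.3, -10.6, 1.3]
opening: 0.6
t: 12.0
position: [545.7, 143.1, 26.8]
eef_rot: [0.992, 0.126, 0.0, 0.001]
ft_force: [1.8, -16.0, 1.8]
opening: 0.4
[39.5 88.5] [  1.794407   -16.00291892   1.76071726]
```

The stop is felt (16 N at y 88.5, where 88.3 was expected). Backing off along the rail, then lifting for a check.

```bash
python3 -m pendant '0 4 0 0 0 0 0; 0 20 0 0 0 0 0; 0 30 0 0 0 0 0; 0 30 -40 0 0 0 0; -20 30 -90 0 0 0 0; -20 20 -100 0 0 0 0; -20 20 -100 0 0 0 0; -20 20 -100 0 0 0 0'
python3 - <<'E'
from h import *
s=state(); print(np.round(s['position'],1),dock(s['position']),s['ft_force']); im=snapshot('wrist'); 
for n,z in [('cartridge',10),('stop_left',20),('jar',10),('spent',10)]:
  for d in tip_of('wrist',n)[:2]: print(n,round(d['conf'],2),np.round(d['position']),dock(at_z('wrist',d['position'],z,s)))
c=at_z; cv2.imwrite('pics/w7.png',cv2.resize(im[100:380,0:373],None,fx=2,fy=2,interpolation=cv2.INTER_CUBIC))
E
```

```text
t: 13.0
position: [530.5, 120.3, 125.3]
eef_rot: [0.992, 0.126, -0.001, 0.0]
ft_force: [-0.6, -0.5, -0.6]
opening: 0.2
[530.5 120.3 125.3] [19.2 70.3] [-0.57756168 -0.53731112 -0.55005004]
stop_left 0.8 [162. 169.] [ 61.3 158.7]
jar 0.74 [228. 295.] [-50.2 115. ]
jar 0.21 [531. 194.] [  40.5 -132.2]
spent 0.84 [530. 193.] [  41.4 -130.7]
```

View pics/w7.png

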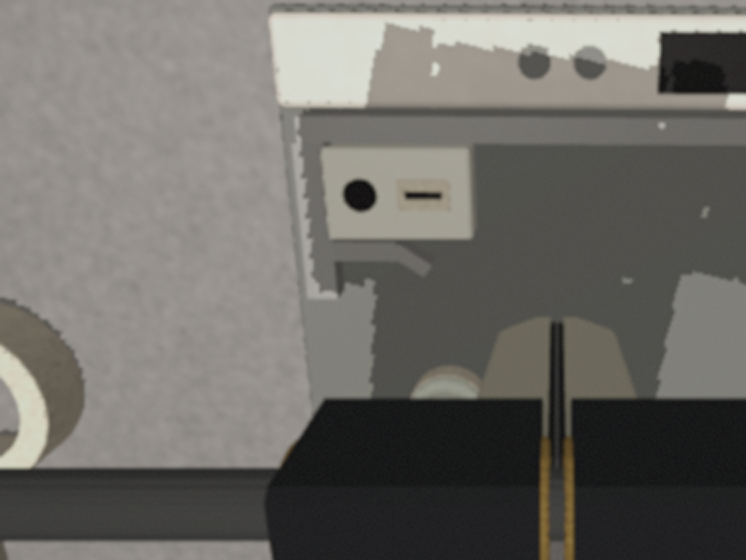

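The cartridge sits square in the pocket, touching rail and stop. The jar and spent cartridge are where they were, and the hand is 100 mm above the dock.

```bash
python3 -c "
from station import *
print(sign_off())"
```

```text
the job is handed in; nothing more can be done
None
```

The cartridge is in the left pocket over the dark reading window, up against the rail and the end stop. I handed the job in at about 13 s; no verdict came back.

- **Push to the rail:** I pushed it flat against the rail with two spread fingertips, then felt the rail at about 15 N.
- **Slide to the stop:** I closed the fingers and pushed on its right-hand end. It slid freely, with under about 1 N at the points I checked. The end stop showed up as a 16 N rise at hand y = 88.5 mm, against 88.3 mm predicted.
- **Final checks:** The last wrist picture shows the cartridge square in the pocket. The jar and the spent cartridge measured within about 3 mm of their earlier positions, which is measurement noise. The hand was lifted clear with no contact force.
- **Not confirmed:** In that last picture the detector did not report the cartridge, so its final seat rests on the picture and the felt contact with the stop. I did not measure the syringe, tape, slide box, pill bottle and dish again, but the hand never went near them at their height.

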